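# Fetch the kitchen timer from the blocked countertop drawer

## Task

I need the kitchen timer: it is in the drawer of the small wooden box on the worktop, so pull that drawer right out to its stop, stand the timer upright on the chopping board, setting it down gently, and leave the drawer out. First lift the two things that stand in the drawer's way aside and stand them upright, clear of the drawer; leave the two beside the box where they are, and do not push anything with the drawer or knock anything over.

Things in the scene. Friction and masses are not known exactly. Their poses are not given: they have to be found in the camera images.
- drawer_unit: Low brown wooden drawer box standing on the worktop, fixed, 200 deep (its x) x 220 wide (its y) x 100 high, one drawer. Origin: centre of its underside, on the worktop. Its own -x axis points out of the drawer front (towards the robot, turned by up to 0.3 rad); the closed drawer front lies at x = -100, flush with the box.
- drawer (a joint): How far the drawer is out, m: 0 closed, 0.150 at its stop. Slides along the unit's -x, needs 2 to 4 N, stays where left. Front 196 wide, 16 thick, 15 to 89 mm over the worktop; inside 164 deep (unit x -84 to +80 when closed) x 188 wide, floor 19, side and back walls to 60 mm over the worktop. A match box 36 x 58 x 17 lies at its back and stays there.
- handle (a point): Middle of the dark steel bar handle of the drawer; moves with the drawer. The bar runs along the unit's y axis, 120 long, 10 thick, its centre 40 mm in front of the drawer front and 62 mm over the worktop (38 mm below the unit's top), open above and below; two 8 mm posts join it to the front at 48 mm either side of the middle.
- egg_timer: Round kitchen timer with black top and pale base, 59 in diameter, 59 high, up to 0.2 kg, base cylindrical up to 24 mm, the black top a little narrower. Origin: centre of its underside, z axis up. At the start it stands inside the drawer, hidden when it is closed: its centre then 5 to 25 mm in front of the unit's origin and at most 30 mm to the side; it comes out with the drawer.
- board: Wooden chopping board, 150 (its x) x 240 (its y) x 14 thick, its long side pointing roughly away from the robot, flat on the worktop left of the drawer, fixed. Origin: centre of its underside, on the worktop. In world mm, the worktop is usable from x = 300 to 880; the sink opens right of y = -360, the flat hob lies left of y = 350.
- pepper_mill: Dark wooden pepper mill standing upright, 58 in diameter, 130 high (body to 94 mm, 50 wide head above), up to 0.25 kg. Origin: centre of its underside, z up.
- salt_shaker: Glass salt shaker with a metal top, upright, 44 in diameter, 90 high (34 wide above 74 mm). Origin: centre of its underside, z up.
- spice_jar_amber: Brown spice jar with black cap and white label, upright, 42 in diameter, 95 high (cap 37 wide from 80 mm up). Origin: centre of its underside, z up.
- spice_jar_green: Green spice jar with black cap and white label, upright, same size as the brown one. Origin: centre of its underside, z up. Of mill, shaker and two jars, any two stand 125 to 160 mm in front of the closed drawer front, in its way, about 100 mm apart; the other two stand close beside the box, left and right.
- crock: Cream stoneware crock, 136 in diameter, 151 high, full of kitchen tools up to about 270 mm high, fixed, at the back to the left of the drawer box. Origin: centre of its underside.
- vase_on_unit: Ball vase, 95 in diameter, 116 high, fixed on top of the drawer box (to 216 mm over the worktop), its front edge 100 mm behind the drawer front. Origin: centre of its underside.

How it is judged:
By the outcome, as a careful person would: the job done as asked, in the order asked, and still so for the second after the job is handed in, with the robot touching nothing.
It also fails if it takes over 72 s, if anything falls off the work surface, if the arm or the gripper's body presses on something with over 40 N, if the wrist force passes 120 N, or if a joint passes its speed limit or range.

## Robot

A 6-joint arm with a two-finger parallel gripper is mounted at the origin on a cart in front of the work surface, level with it; the furniture and walls round the work are solid. World frame = base frame: x ahead of the robot, y to its left, z up, the work surface at z = 0. Lengths are in mm, angles in rad, forces in N, time in s.
With the tool pointing down it reaches from about 350 to 725 mm from the base axis. Payload 6 kg.
Tool frame: the origin (TCP) lies at the very end of the fingers, on their centre line; the grasp point (between the pads) lies 19 mm behind it (env.grip_point_offset is the distance from the TCP to the grasp point, in mm); z points along the fingers, y is the line along which they close (so a half turn about z gives the same grasp; the last joint's range is limited). The gripper opens to 85 mm and grips with 20 to 120 N. Pads are 22 mm wide; open, the fingers measure 114 mm over their backs; the gripper's body (76 mm by 85 mm) begins 54 mm behind the grasp point. The pads swing forward as they close: fully open they stand 13 mm farther back than shut.
Start: joints at [1.559, 0.04, 0.085, 0, -1.615, -0.334], TCP at [203.343, 564.466, 197.361] pointing down, gripper open.
Joint ranges: [-2.56, 2.56], [-1.29, 2.01], [-1.08, 1.49], [-3.29, 1.98], [-2.81, -0.18], [-2.99, 2.99]. Speed limits (rad/s): [2.57, 2.57, 3.01, 3.14, 3.14, 3.14].

## Interface

Orientations are given as a unit quaternion [w, x, y, z].
In Python, from workcell import status, imaging, job, env gives the robot as it stands.
- The arm moves only by the tool drive_tool, never from a script. Its arguments are lists of equal length, an entry for each row: "travel": the shift along the tool's x, y, z in cm, a list of three; "turn": the turn about the tool's z in units of 8 degrees (1.0 is 8 degrees); "grip": the opening, from 0 (shut) to 1 (fully open). A call has 1 to 20 rows; each row is the pose to reach, as a shift and turn from the pose commanded when the call began, along the tool's axes at that moment; what a row does not reach only later rows make up. A row lasts 1/10 s, in which the tool goes at most 50 mm and 8.59 degrees, less where a joint would pass 70% of its speed; a pose out of reach is approached as far as the arm can. A call with a gripper value outside its range is refused whole. The fingers move at their own pace and stop on an object; "newtons" is the grip in N (left out, the last holds). Time passes only in rows, so rows that repeat a pose let the fingers close. It gives the time, the measured TCP pose, the force, the opening and the grip force at its end, in the units of the state.
- status.read_state(): the state, without advancing time (a new reading comes with each control period).
- imaging.snapshot(name): name is "scene" or "side" or "wrist"; returns the picture (400x640x3 uint8, red, green, blue); there is no depth.
- imaging.get_calibration(name): a dict with "camera_matrix" (3x3 intrinsics, pixels), "distortion" ([k1, k2, p1, p2, k3] as OpenCV has them; the pictures are not rectified), "rvec" (rotation vector, rad) and "tvec" (3), from world to camera coordinates, as OpenCV has them; the wrist camera has in their place "T_tool_cam" (4x4, takes a point from camera to tool coordinates, whose origin is the TCP and whose axes are the flange's). Camera axes: x right, y down, z forward; pixel columns grow to the right and rows downward; lengths in mm; the calibration is good to about 2 mm. A picture is of the moment at which its call begins: read the wrist's pose just before it. get_calibration takes no time and is no camera call.
- job.finish_job(): hands the job in; it is judged then, once.
The state is a dict: "clock": time; "joint_positions": joint angles; "joint_vel": joint speeds; "tau": joint torques, N m; "position": TCP position; "eef_rot": TCP orientation; "wrist_force": force on the tool from outside, world axes, zero at the start; "ft_torque": the same for the moment, N m; "finger_gap": finger opening in mm; "finger_force": force on a finger pad.
Only numpy, scipy, OpenCV 4.12 (cv2) and the standard library are available. Lean on these libraries where they do the work, as an engineer would, in place of code of your own. Each camera call takes 0.05 s, during which the arm holds its last target. There are 200 camera calls.

## Working session

There is one attempt and no reset: what is moved stays moved. The work goes in short steps, Python scripts to look and compute and a tool call to move; the robot and the scene stay as the last step left them, time stands still between calls to the robot, and variables do not carry over. Pictures are saved under pics/ and viewed, at most 10 in all, crops included, and the job is handed in when it is done.

Besides the shell and the picture viewer there is one more tool, called after "Request:" in YAML: its name, and indented under it one key for each argument. drive_tool: Moves the arm, as the interface text tells. Its arguments: {"type":"object","properties":{"travel":{"type":"array","items":{"type":"array","items":{"type":"number"}}},"turn":{"type":"array","items":{"type":"number"}},"grip":{"type":"array","items":{"type":"number"}},"newtons":{"type":"number"}},"required":["travel","turn","grip"]}

```bash
mkdir -p pics; ls; python3 - <<'E'
from workcell import status, imaging, job, env
import cv2,numpy as np
s=status.read_state();print(s)
for n in("scene","side"):
    p=imaging.snapshot(n);cv2.imwrite(f"pics/{n}0.png",p[:,:,::-1])
    c=imaging.get_calibration(n);R=cv2.Rodrigues(np.array(c["rvec"]))[0];print(n,c,-R.T@np.array(c["tvec"]).ravel())
print(imaging.get_calibration("wrist"))
a=cv2.imread("pics/scene0.png");b=cv2.imread("pics/side0.png")
E
```

```text
pics
{'clock': 0.0, 'joint_positions': array([ 1.55870351e+00,  4.07797563e-02,  8.38098785e-02, -4.78556500e-04,
       -1.61547845e+00, -3.33697150e-01]), 'joint_vel': array([-0.00079605,  0.00051699,  0.00240681,  0.00076685, -0.00044827,
       -0.00249053]), 'tau': array([-3.73357835e-06, -3.68203926e+01,  3.47414625e+01,  6.93200245e+00,
       -5.31007492e-03,  5.44438265e-06]), 'position': array([203.15485284, 564.1526205 , 196.3936332 ]), 'eef_rot': array([ 8.53620553e-04,  9.85092298e-01, -1.72024488e-01, -1.03712905e-04]), 'wrist_force': array([-0.23616717, -0.67131935,  0.53111108]), 'ft_torque': array([-0.04940643, -0.02761389, -0.00371771]), 'finger_force': 0.0, 'finger_gap': 85.61765735752984}
scene {'camera_matrix': array([[420.8100557 ,   0.        , 321.05194801],
       [  0.        , 420.8100557 , 196.44881849],
       [  0.        ,   0.        ,   1.        ]]), 'distortion': array([-0.03443147,  0.        ,  0.        ,  0.        ,  0.        ]), 'rvec': array([ 2.05256738, -0.94880535,  0.44510315]), 'tvec': array([-439.36650514,  378.81057188,  729.81818644]
[... 385 characters left out ...]
94.56875995, 213.3261159 , 767.60290306])} [382.30514192 689.97241372 604.99182274]
{'camera_matrix': array([[299.1208088 ,   0.        , 317.69325534],
       [  0.        , 299.1208088 , 200.28062846],
       [  0.        ,   0.        ,   1.        ]]), 'distortion': array([-0.03389117,  0.        ,  0.        ,  0.        ,  0.        ]), 'T_tool_cam': array([[ 1.50716825e-04, -9.58434048e-01, -2.85314130e-01,
         7.27480343e+01],
       [ 9.99999314e-01,  4.75898860e-04, -1.07040247e-03,
        -8.52759498e-01],
       [ 1.16169084e-03, -2.85313773e-01,  9.58433462e-01,
        -1.75788948e+02],
       [ 0.00000000e+00,  0.00000000e+00,  0.00000000e+00,
         1.00000000e+00]])}
```

View pics/scene0.png

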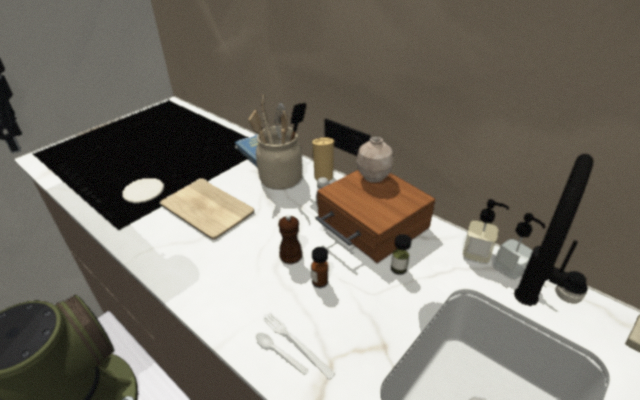

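View pics/side0.png

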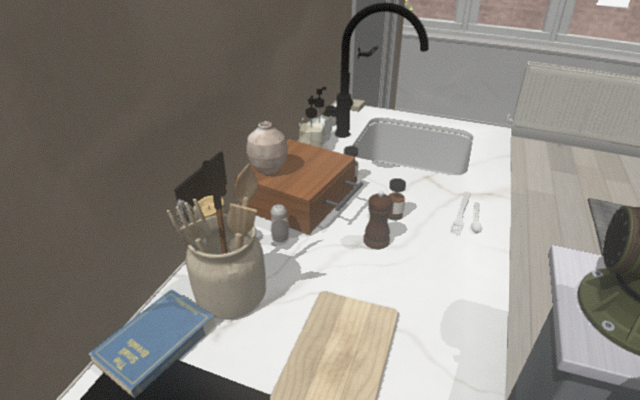

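Scene: mill (290,240), amber jar (320,268) stand in front of the drawer. The green jar (400,255) is to the right of the box, and the shaker is to the left, at side view (280,222). The board is at (207,208). Next, zoomed crops for pixel measurements.

```bash
cat > h.py <<'E'
import cv2,numpy as np
from scipy.spatial.transform import Rotation as Ro
from workcell import status, imaging
def cam(n,s=None):
    c=imaging.get_calibration(n);K=c["camera_matrix"];D=c["distortion"]
    if n=="wrist":
        s=s or status.read_state();q=s["eef_rot"];T=np.eye(4)
        T[:3,:3]=Ro.from_quat([q[1],q[2],q[3],q[0]]).as_matrix();T[:3,3]=s["position"]
        W=np.linalg.inv(T@c["T_tool_cam"]);R=W[:3,:3];t=W[:3,3]
    else: R=cv2.Rodrigues(c["rvec"])[0];t=c["tvec"].ravel()
    return K,D,R,t
def ray(n,uv,s=None):
    K,D,R,t=cam(n,s);x=cv2.undistortPoints(np.float64(uv).reshape(-1,1,2),K,D)[:,0]
    d=np.c_[x,np.ones(len(x))]@R;return -R.T@t,d
def onz(n,uv,z,s=None):
    o,d=ray(n,uv,s);return o+d*((z-o[2])/d[:,2])[:,None]
def proj(n,P,s=None):
    K,D,R,t=cam(n,s);return cv2.projectPoints(np.float64(P).reshape(-1,1,3),cv2.Rodrigues(R)[0],t,K,D)[0][:,0]
E
python3 - <<'E'
import cv2
from h import *
a=cv2.imread("pics/scene0.png");b=cv2.imread("pics/side0.png")
cv2.imwrite("pics/a.png",cv2.resize(a[135:295,245:445],None,fx=3.7,fy=3.7,interpolation=2))
cv2.imwrite("pics/b.png",cv2.resize(b[115:265,220:420],None,fx=4,fy=4,interpolation=2))
# board
for n,im in(("scene",a),("side",b)):
    h=cv2.cvtColor(im,cv2.COLOR_BGR2HSV)
    m=cv2.inRange(h,(12,50,90),(28,255,255)); m=cv2.morphologyEx(m,cv2.MORPH_OPEN,np.ones((5,5)))
    c=max(cv2.findContours(m,0,2)[0],key=cv2.contourArea)
    r=cv2.approxPolyDP(c,6,True)[:,0];print(n,cv2.contourArea(c),r.tolist());P=onz(n,r,14);print(P[:,:2].round())
    print(cv2.minAreaRect(np.float32(onz(n,c[:,0],14)[:,:2])))
E
```

```text
scene 77355.0 [[194, 0], [216, 42], [204, 52], [213, 67], [225, 67], [208, 81], [204, 64], [203, 75], [196, 72], [204, 82], [187, 96], [210, 95], [199, 105], [243, 126], [250, 121], [259, 143], [274, 134], [273, 122], [260, 120], [274, 115], [279, 101], [284, 114], [310, 101], [287, 79], [300, 66], [361, 82], [392, 104], [398, 96], [406, 115], [422, 123], [411, 145], [372, 119], [378, 130], [405, 140], [407, 150], [425, 153], [425, 169], [440, 175], [434, 189], [424, 177], [418, 183], [402, 175], [396, 161], [389, 176], [398, 192], [389, 198], [366, 187], [356, 161], [322, 135], [320, 118], [326, 111], [333, 117], [333, 102], [313, 119], [306, 115], [295, 133], [302, 153], [314, 151], [315, 177], [331, 178], [333, 160], [346, 173], [319, 192], [376, 233], [435, 200], [435, 214], [481, 234], [478, 212], [492, 197], [516, 206], [506, 214], [496, 208], [484, 236], [501, 242], [514, 237], [525, 211], [549, 218], [572, 154], [590, 153], [595, 164], [577, 220], [583, 213], [591, 223], [586, 229], [574, 222], [579, 228], [570, 238], [586, 247], [578, 245], [569, 268], [637, 304], [639, 32],
[... 1248 characters left out ...]

 [1409. -494.]
 [1087. -527.]
 [1128. -531.]
 [1098. -559.]
 [1065. -555.]
 [1074. -523.]
 [1057. -540.]
 [1003. -533.]
 [ 995. -573.]
 [ 989. -555.]
 [ 896. -561.]
 [ 880. -705.]
 [3103. -339.]
 [3555. -213.]
 [3500. -151.]
 [3941.  -99.]
 [2128. 2214.]
 [1793. 1848.]
 [2021. 2258.]]
((1860.502197265625, 308.1181640625), (2791.110107421875, 3191.987060546875), 37.7545051574707)
side 8658.5 [[319, 295], [271, 399], [374, 399], [395, 314], [347, 313], [344, 301], [337, 307], [338, 296]]
[[579. 176.]
 [571. 394.]
 [429. 341.]
 [436. 171.]
 [517. 198.]
 [531. 173.]
 [538. 192.]
 [545. 166.]]
((502.7804260253906, 278.72479248046875), (146.97605895996094, 227.79031372070312), 1.3577193021774292)
```

View pics/a.png

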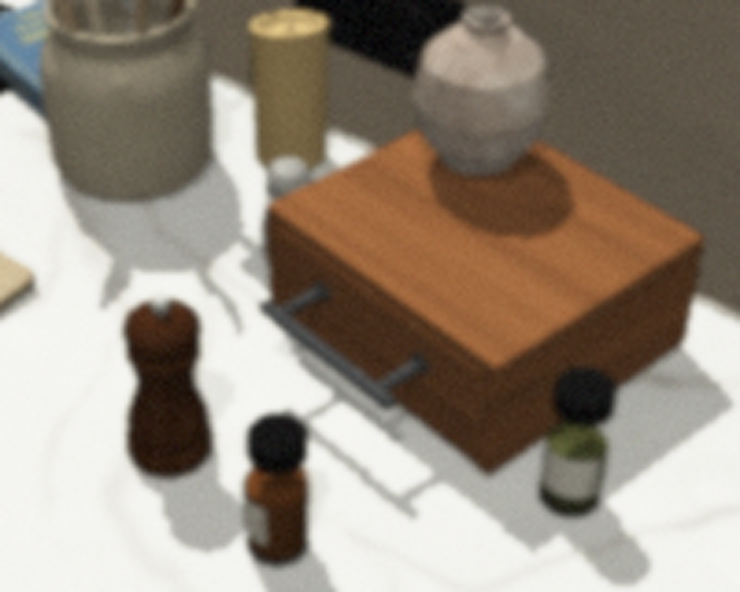

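View pics/b.png

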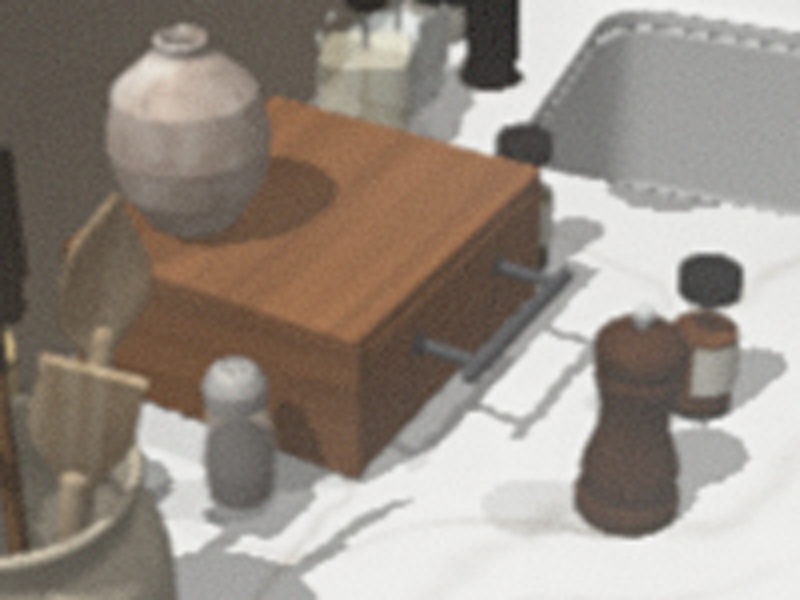

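```bash
python3 - <<'E'
from h import *
A=lambda p:(np.array(p)+.5)/3.7-.5+[245,135]
B=lambda p:(np.array(p)+.5)/4-.5+[220,115]
def tri(a,b):
    o,d=ray("scene",[A(a)]);p,e=ray("side",[B(b)]);d=d[0]/np.linalg.norm(d);e=e[0]/np.linalg.norm(e)
    M=np.c_[d,-e];k=np.linalg.lstsq(M,p-o,rcond=None)[0];x=o+d*k[0];y=p+e*k[1];return ((x+y)/2).round(1),np.linalg.norm(x-y).round(1)
for n,a,b in [("mill",(163,303),(643,312)),("amb",(278,427),(710,264)),("grn",(585,380),(525,135)),("salt",(290,165),(235,365)),("FL",(270,210),(358,345)),("FR",(495,365),(540,172)),("hL",(265,305),(468,375)),("hR",(393,402),(570,272)),("BL/R",(700,238),(275,100))]:
    print(n,tri(a,b))
print("scene z100",onz("scene",[A(p) for p in((270,210),(495,365),(700,238))],100).round(),onz("side",[B(p) for p in((358,345),(540,172))],100).round())
# base: near edge points
b=onz("scene",[A((170,474)),A((276,563)),A((572,514))],0);o=ray("scene",[A((0,0))])[0]
for p,r in zip(b,(29,21,21)):
    v=(p-o)[:2];print((p[:2]+v/np.linalg.norm(v)*r).round())
b=onz("side",[B((625,535)),B((707,417)),B((240,510))],0);o=ray("side",[B((0,0))])[0]
for p,r in zip(b,(29,21,22)):
    v=(p-o)[:2];print("s",(p[:2]+v/np.linalg.norm(v)*r).round())
E
```

```text
mill (array([525. , -32.9, 125.8]), np.float64(0.8))
amb (array([ 510.2, -137.5,   97.6]), np.float64(1.4))
grn (array([ 656.6, -252.1,   96.8]), np.float64(3.5))
salt (array([723.9,  37.2,  88.7]), np.float64(1.6))
FL (array([666.8,   6.2,  95.7]), np.float64(1.7))
FR (array([ 631.8, -204.4,   98.8]), np.float64(2.8))
hL (array([617.6, -31.8,  63.2]), np.float64(1.0))
hR (array([ 596.5, -154.9,   63.5]), np.float64(3.7))
BL/R (array([ 824.6, -236.9,   97.3]), np.float64(0.8))
scene z100 [[ 664.    3.  100.]
 [ 633. -205.  100.]
 [ 822. -238.  100.]] [[ 663.   13.  100.]
 [ 630. -201.  100.]]
[527. -24.]
[ 511. -133.]
[ 663. -254.]
s [522. -34.]
s [ 502. -147.]
s [730.  30.]
```

Crop shows the mill, the jars, the box corners and the handle ends clearly; triangulation agrees to a few mm. Now the board and cutlery.

```bash
cat >> h.py <<'E'
def axes(s=None):
    s=s or status.read_state();q=s["eef_rot"];return Ro.from_quat([q[1],q[2],q[3],q[0]]).as_matrix(),s["position"]
def go(P,yaw=None):
    "shift in cm tool axes to world P, turn units to tool-x yaw"
    R,p=axes();cur=np.arctan2(R[1,0],R[0,0])
    out=(R.T@(np.array(P)-p)/10).round(2)
    tu=None if yaw is None else round(-np.degrees(yaw-cur)/8,2)
    print("travel",out,"turn",tu,"cur",p.round(1),"yaw",round(cur,3))
E
python3 - <<'E'
from h import *
a=cv2.imread("pics/scene0.png");h=cv2.cvtColor(a,cv2.COLOR_BGR2HSV)
m=cv2.inRange(h,(8,45,60),(30,255,255));k=np.zeros_like(m);k[172:245,150:262]=255;m&=k
c=max(cv2.findContours(m,0,2)[0],key=cv2.contourArea);P=onz("scene",c[:,0],14)[:,:2]
print(cv2.contourArea(c),cv2.minAreaRect(np.float32(P)),cv2.boxPoints(cv2.minAreaRect(np.float32(P))).round())
print("cutlery",onz("scene",[(268,318),(330,375),(260,338),(305,372)],0).round())
go([525,-33,230],-np.pi/2)
E
```

```text
2961.0 ((505.4190673828125, 277.24603271484375), (159.09298706054688, 253.42709350585938), 1.8893165588378906) [[422. 401.]
 [430. 148.]
 [589. 153.]
 [581. 407.]]
cutlery [[ 362. -120.    0.]
 [ 349. -301.    0.]
 [ 318. -143.    0.]
 [ 323. -262.    0.]]
travel [50.52 45.28 -3.28] turn 8.77 cur [203.2 564.2 196.5] yaw -0.346
```

Request:
drive_tool:
  travel:
    - [50.5, 45.3, -3.3]
    - [50.5, 45.3, -3.3]
    - [50.5, 45.3, -3.3]
    - [50.5, 45.3, -3.3]
    - [50.5, 45.3, -3.3]
    - [50.5, 45.3, -3.3]
    - [50.5, 45.3, -3.3]
    - [50.5, 45.3, -3.3]
    - [50.5, 45.3, -3.3]
    - [50.5, 45.3, -3.3]
    - [50.5, 45.3, -3.3]
    - [50.5, 45.3, -3.3]
    - [50.5, 45.3, -3.3]
    - [50.5, 45.3, -3.3]
    - [50.5, 45.3, -3.3]
    - [50.5, 45.3, -3.3]
    - [50.5, 45.3, -3.3]
    - [50.5, 45.3, -3.3]
    - [50.5, 45.3, -3.3]
    - [50.5, 45.3, -3.3]
  turn: [8.77, 8.77, 8.77, 8.77, 8.77, 8.77, 8.77, 8.77, 8.77, 8.77, 8.77, 8.77, 8.77, 8.77, 8.77, 8.77, 8.77, 8.77, 8.77, 8.77]
  grip: [1, 1, 1, 1, 1, 1, 1, 1, 1, 1, 1, 1, 1, 1, 1, 1, 1, 1, 1, 1]

```text
clock: 2.1
position: [524.8, -32.2, 230.7]
eef_rot: [-0.0, 0.708, -0.706, 0.0]
wrist_force: [-0.7, 0.9, 0.0]
finger_gap: 85.5
finger_force: 0.0
```

```bash
python3 - <<'E'
from h import *
s=status.read_state();im=imaging.snapshot("wrist");cv2.imwrite("pics/w1.png",im[:,:,::-1])
print(s["clock"],s["joint_positions"].round(2),s["position"])
for n,p in [("mill",(525,-33,130)),("amb",(510,-137,95)),("hL",(617,-32,62)),("hR",(597,-155,62)),("FL",(664,8,100)),("FR",(631,-204,100))]:print(n,proj("wrist",[p],s).round())
go([525,-33,230],-np.pi/2)
E
```

```text
2.1 [ 0.32 -0.15 -0.04  0.   -1.68 -0.32] [524.80380632 -32.23225595 230.66415908]
mill [[318. 189.]]
amb [[334.  76.]]
hL [[240. 175.]]
hR [[251.  62.]]
FL [[191. 218.]]
FR [[201.  -3.]]
travel [ 0.06 -0.02  0.06] turn 0.01 cur [524.8 -32.4 230.6] yaw -1.569
```

View pics/w1.png

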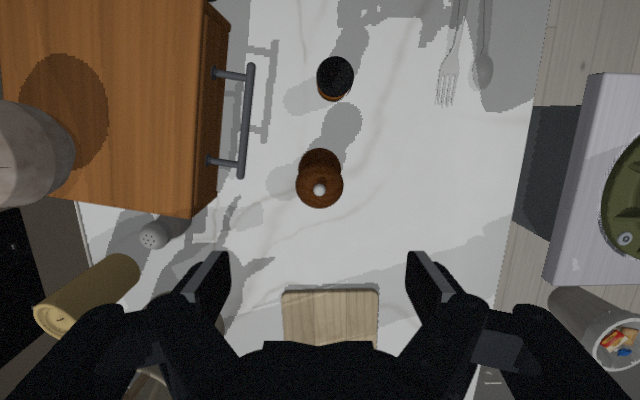

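Wrist view: mill knob at (319,189), amber cap at (335,77) and handle ends at (241,177) and (251,65), all within 1–2 px of what I predicted from triangulation. So the estimates are good. Grasping the mill by its head.

Request:
drive_tool:
  travel:
    - [0, 0, 4]
    - [0, 0, 8]
    - [0, 0, 12]
    - [0, 0, 14.4]
    - [0, 0, 14.4]
    - [0, 0, 14.4]
    - [0, 0, 14.4]
    - [0, 0, 14.4]
    - [0, 0, 14.4]
    - [0, 0, 14.4]
    - [0, 0, 14.4]
    - [0, 0, 14.4]
    - [0, 0, 14.4]
    - [0, 0, 14.4]
    - [0, 0, 13.9]
    - [0, 0, 12]
    - [0, 0, 9]
    - [0, 0, 5]
  turn: [0, 0, 0, 0, 0, 0, 0, 0, 0, 0, 0, 0, 0, 0, 0, 0, 0, 0]
  grip: [1, 1, 1, 1, 1, 1, 0.5, 0.4, 0.4, 0.4, 0.4, 0.4, 0.4, 0.4, 0.4, 0.4, 0.4, 0.4]
  newtons: 35

```text
clock: 3.95
position: [524.0, -33.0, 180.2]
eef_rot: [0.001, 0.707, -0.707, -0.001]
wrist_force: [0.8, -0.2, 0.4]
finger_gap: 34.1
finger_force: 0.0
```

```bash
python3 - <<'E'
from h import *
s=status.read_state();im=imaging.snapshot("wrist");cv2.imwrite("pics/w2.png",im[:,:,::-1])
print(s["clock"],s["position"],s["finger_gap"],s["finger_force"],s["wrist_force"])
go([535,90,180],-np.pi/2)
E
```

```text
3.95 [523.97023676 -32.9888908  180.19917396] 34.10075381015396 0.0 [ 0.77001522 -0.2496471   0.43094866]
travel [-12.38  -0.79   0.95] turn 0.0 cur [527.  -33.8 189.5] yaw -1.57
```

View pics/w2.png

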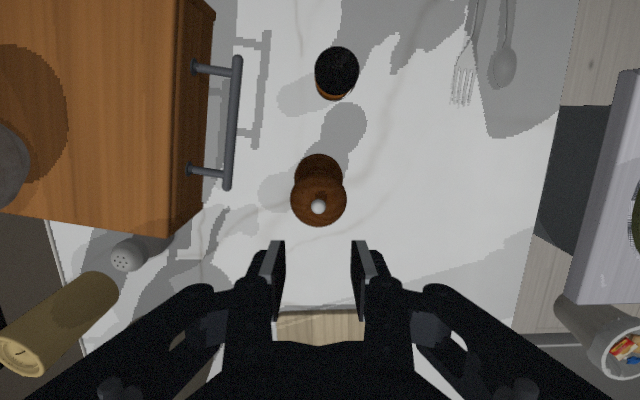

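The mill still stands with its knob at (318,207). The fingers are at 34 mm and empty, probably because I lifted before they had finished closing. Checking the mill's position first, then retrying with the grip checked before lifting.

```bash
python3 - <<'E'
from h import *
s=status.read_state();print(s["clock"],s["position"],s["finger_gap"])
print(onz("wrist",[(318,207)],128,s).round(1), onz("wrist",[(337,68)],95,s).round(1))
a=imaging.snapshot("scene");b=imaging.snapshot("side")
a0=cv2.cvtColor(cv2.imread("pics/scene0.png"),4);b0=cv2.cvtColor(cv2.imread("pics/side0.png"),4)
for n,x,y,r in(("scene",a,a0,(205,275,270,310)),("side",b,b0,(185,255,358,395))):
    d=cv2.absdiff(x,y).max(2)[r[0]:r[1],r[2]:r[3]];print(n,(d>50).sum(),d.mean())
go([525,-33,84],-np.pi/2)
E
```

```text
4.0 [527.01118351 -33.77480818 189.52864508] 34.31977811235165
[[527.8 -28.9 128. ]] [[ 512.3 -140.7   95. ]]
scene 0 4.473214285714286
side 0 3.718146718146718
travel [ 0.02  0.21 10.03] turn 0.0 cur [526.5 -32.8 184.3] yaw -1.57
```

Request:
drive_tool:
  travel:
    - [0, 0, 0]
    - [0, 0, 0]
    - [0, 0, 0]
    - [0, 0, 0]
    - [0, 0, 0]
    - [0, 0, 0]
    - [0, 0, 4]
    - [0, 0, 8]
    - [0, 0, 9.5]
    - [0, 0, 9.5]
    - [0, 0, 9.5]
    - [0, 0, 9.5]
    - [0, 0, 9.5]
    - [0, 0, 9.5]
    - [0, 0, 9.5]
    - [0, 0, 9.5]
    - [0, 0, 9.5]
    - [0, 0, 9.5]
    - [0, 0, 9.5]
    - [0, 0, 9.5]
  turn: [0, 0, 0, 0, 0, 0, 0, 0, 0, 0, 0, 0, 0, 0, 0, 0, 0, 0, 0, 0]
  grip: [1, 1, 1, 1, 1, 1, 1, 1, 1, 1, 0.5, 0.4, 0.4, 0.4, 0.4, 0.4, 0.4, 0.4, 0.4, 0.4]
  newtons: 35

```text
clock: 6.1
position: [524.9, -32.9, 85.4]
eef_rot: [0.0, 0.707, -0.707, 0.0]
wrist_force: [-1.6, 0.1, -0.3]
finger_gap: 34.2
finger_force: 0.0
```

Request:
drive_tool:
  travel:
    - [0, 0, 0]
    - [0, 0, 0]
    - [0, 0, 0]
    - [0, 0, 0]
    - [0, 0, 0]
    - [0, 0, 0]
  turn: [0, 0, 0, 0, 0, 0]
  grip: [0.3, 0.3, 0.2, 0.2, 0.2, 0.2]
  newtons: 35

```text
clock: 6.7
position: [524.9, -32.9, 85.4]
eef_rot: [0.0, 0.707, -0.707, 0.0]
wrist_force: [-0.8, -0.1, 0.1]
finger_gap: 17.2
finger_force: 0.0
```

```bash
python3 - <<'E'
from h import *
a=imaging.snapshot("scene");b=imaging.snapshot("side")
f=lambda x,r:cv2.resize(x[r[0]:r[1],r[2]:r[3],::-1],(390,500),interpolation=2)
cv2.imwrite("pics/c.png",np.hstack([f(a,(160,300,240,350)),f(b,(150,270,330,424))]))
E
```

```text
(no output)
```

View pics/c.png

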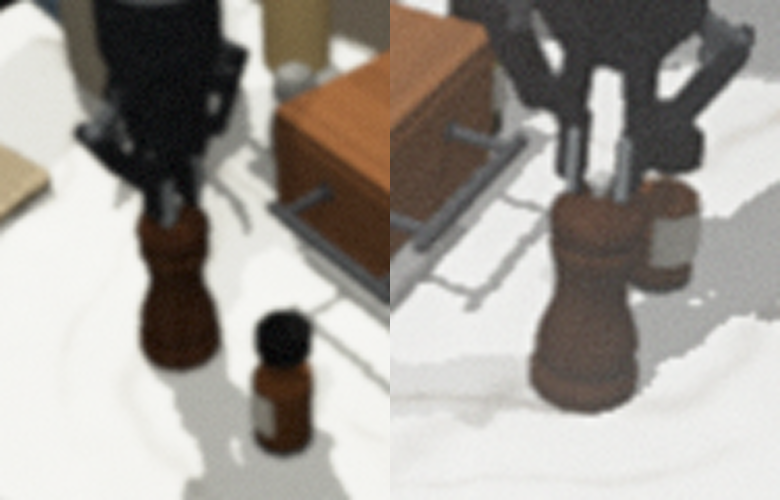

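```bash
python3 - <<'E'
from h import *
s=status.read_state();print(s["position"],s["joint_positions"])
P=s["position"];print("tcp proj",proj("scene",[P]),proj("side",[P]))
from workcell import env;print(env.grip_point_offset,[x for x in dir(env) if x[0]!='_'])
def tri(a,b):
    o,d=ray("scene",[a]);p,e=ray("side",[b]);d=d[0];e=e[0]
    k=np.linalg.lstsq(np.c_[d,-e],p-o,rcond=None)[0];x=o+d*k[0];y=p+e*k[1];return ((x+y)/2).round(1),np.linalg.norm(x-y).round(1)
print(tri((287.9,223),(380,196)))
E
```

```text
[524.89732517 -32.89381095  85.39926536] [ 3.20404603e-01 -1.43452753e-01 -2.95675649e-01  9.70196009e-05
 -1.41865798e+00 -3.19887882e-01]
tcp proj [[289.69881358 230.05387995]] [[378.67102635 208.54689178]]
18.700000000000003 ['PlanningError', 'grip_point_offset']
(array([522.4, -35.4, 113.3]), np.float64(6.8))
```

```bash
python3 - <<'E'
from h import *
c=imaging.get_calibration("wrist");W=np.linalg.inv(c["T_tool_cam"]);r=cv2.Rodrigues(W[:3,:3])[0]
for x in(-11,0,11):
  for z in(0,-13,-20,-40,-50):
    print(x,z,cv2.projectPoints(np.float64([[x,17,z],[x,-17,z]]),r,W[:3,3],c["camera_matrix"],c["distortion"])[0][:,0].round().tolist())
E
```

```text
-11 0 [[345.0, 245.0], [292.0, 245.0]]
-11 -13 [[347.0, 255.0], [290.0, 255.0]]
-11 -20 [[348.0, 260.0], [289.0, 260.0]]
-11 -40 [[352.0, 279.0], [286.0, 279.0]]
-11 -50 [[354.0, 290.0], [283.0, 290.0]]
0 0 [[345.0, 230.0], [292.0, 230.0]]
0 -13 [[347.0, 238.0], [290.0, 238.0]]
0 -20 [[348.0, 243.0], [289.0, 243.0]]
0 -40 [[352.0, 260.0], [285.0, 260.0]]
0 -50 [[355.0, 270.0], [283.0, 270.0]]
11 0 [[346.0, 213.0], [291.0, 213.0]]
11 -13 [[348.0, 220.0], [289.0, 220.0]]
11 -20 [[349.0, 225.0], [288.0, 225.0]]
11 -40 [[353.0, 240.0], [284.0, 240.0]]
11 -50 [[355.0, 249.0], [282.0, 249.0]]
```

Side view shows the fingertips (373,196) and (387,197) at the mill's top, though the reported TCP is 85. The wrist view also puts the visible tips about 40 mm behind the reported TCP. So the real fingers end about 38 mm short of the stated TCP, and I'll allow for that. Opening above the mill and going deeper.

Request:
drive_tool:
  travel:
    - [0, 0, -2]
    - [0, 0, -2]
    - [0, 0, -2]
    - [0, 0, -2]
    - [0, 0, -2]
    - [0, 0, -2]
    - [0, 0, -2]
    - [0, 0, 1]
    - [0, 0, 3]
    - [0, 0, 3.8]
    - [0, 0, 3.8]
    - [0, 0, 3.8]
    - [0, 0, 3.8]
    - [0, 0, 3.8]
    - [0, 0, 3.8]
    - [0, 0, 3.8]
    - [0, 0, 3.8]
    - [0, 0, 3.8]
    - [0, 0, 3.8]
    - [0, 0, 3.8]
  turn: [0, 0, 0, 0, 0, 0, 0, 0, 0, 0, 0, 0, 0, 0, 0, 0, 0, 0, 0, 0]
  grip: [0.2, 1, 1, 1, 1, 1, 1, 1, 1, 1, 1, 0.3, 0.3, 0.3, 0.3, 0.3, 0.3, 0.3, 0.3, 0.3]
  newtons: 30

```text
clock: 8.8
position: [525.5, -32.9, 49.1]
eef_rot: [-0.001, 0.707, -0.707, 0.001]
wrist_force: [-2.5, 0.8, 5.4]
finger_gap: 47.0
finger_force: 30.4
```

Gripped at 47 mm with 30 N. Lifting.

Request:
drive_tool:
  travel:
    - [0, 0, -0.5]
    - [0, 0, -2]
    - [0, 0, -4]
    - [0, 0, -6]
    - [-3, -0.3, -8]
    - [-6, -0.5, -8]
    - [-9, -0.7, -8]
    - [-11.5, -1, -8]
    - [-12.3, -1, -8]
    - [-12.3, -1, -8]
    - [-12.3, -1, -8]
    - [-12.3, -1, -8]
    - [-12.3, -1, -8]
  turn: [0, 0, 0, 0, 0, 0, 0, 0, 0, 0, 0, 0, 0]
  grip: [0.3, 0.3, 0.3, 0.3, 0.3, 0.3, 0.3, 0.3, 0.3, 0.3, 0.3, 0.3, 0.3]

```text
clock: 10.1
position: [534.9, 89.3, 127.6]
eef_rot: [0.0, -0.707, 0.707, -0.0]
wrist_force: [-0.3, 0.2, -2.8]
finger_gap: 47.5
finger_force: 31.1
```

```bash
python3 - <<'E'
from h import *
b=imaging.snapshot("side");a=imaging.snapshot("scene");cv2.imwrite("pics/d.png",np.hstack([a[120:300,160:410,::-1],b[100:280,250:500,::-1]]))
s=status.read_state();print(s["position"],s["finger_gap"],s["wrist_force"])
E
python3 -c "
import cv2;a=cv2.imread('pics/d.png');cv2.imwrite('pics/d2.png',cv2.resize(a,None,fx=1.6,fy=1.6))"
```

```text
[534.86301265  89.4845715  127.51161482] 47.255344809399034 [ 0.04018774 -0.66606662 -2.60880583]
```

View pics/d2.png

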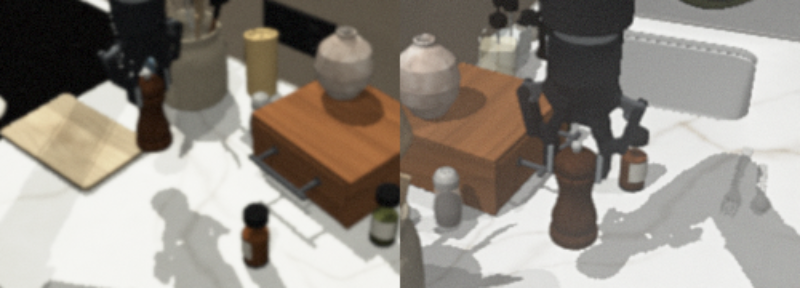

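The mill hangs upright in the gripper with its weight measured at about 2.6 N. Lowering it and releasing.

Request:
drive_tool:
  travel:
    - [0, 0, 3]
    - [0, 0, 5.5]
    - [0, 0, 7]
    - [0, 0, 7.6]
    - [0, 0, 7.8]
    - [0, 0, 7.9]
    - [0, 0, 7.95]
    - [0, 0, 7.95]
    - [0, 0, 7.95]
    - [0, 0, 7.95]
    - [0, 0, 7.95]
    - [0, 0, 7.95]
    - [0, 0, 7.95]
    - [0, 0, 7.95]
    - [0, 0, 6]
    - [0, 0, 2]
    - [0, 0, -3]
    - [0, 0, -3]
  turn: [0, 0, 0, 0, 0, 0, 0, 0, 0, 0, 0, 0, 0, 0, 0, 0, 0, 0]
  grip: [0.3, 0.3, 0.3, 0.3, 0.3, 0.3, 0.3, 0.3, 0.6, 0.8, 1, 1, 1, 1, 1, 1, 1, 1]

```text
clock: 12.0
position: [538.2, 90.4, 165.9]
eef_rot: [-0.005, 0.707, -0.707, 0.003]
wrist_force: [0.8, 0.1, 0.4]
finger_gap: 85.4
finger_force: 0.0
```

```bash
python3 - <<'E'
from h import *
s=status.read_state();a=imaging.snapshot("wrist")
h=cv2.cvtColor(a,cv2.COLOR_RGB2HSV)
m=(cv2.inRange(h,(0,60,15),(12,255,130))|cv2.inRange(h,(170,60,15),(180,255,130)))
m[:,:250]=0
n,l,st,c=cv2.connectedComponentsWithStats(m)
for i in range(1,n):
    if st[i,4]>150:print(st[i],c[i].round())
cv2.imwrite("pics/w3.png",a[:,:,::-1])
print("mill expected",proj("wrist",[(535,90,130),(535,90,0),(510,-138,95)],s).round())
go([510,-138,170],-np.pi/2)
E
```

```text
[ 295  154   59   78 1332] [325. 187.]
mill expected [[ 323.  211.]
 [ 323.  175.]
 [ 362. -130.]]
travel [22.87  2.69 -0.89] turn 0.0 cur [536.8  90.7 161.9] yaw -1.57
```

Request:
drive_tool:
  travel:
    - [5, 0.5, 0]
    - [10, 1, 0]
    - [15, 1.6, 0]
    - [19, 2.2, 0]
    - [22, 2.5, 0]
    - [22.8, 2.5, 0]
    - [22.8, 2.5, 0]
    - [22.8, 2.5, 0]
    - [22.8, 2.5, 4]
    - [22.8, 2.5, 8]
    - [22.8, 2.5, 12]
    - [22.8, 2.5, 14.5]
    - [22.8, 2.5, 15.3]
    - [22.8, 2.5, 15.3]
    - [22.8, 2.5, 15.3]
    - [22.8, 2.5, 15.3]
  turn: [0, 0, 0, 0, 0, 0, 0, 0, 0, 0, 0, 0, 0, 0, 0, 0]
  grip: [1, 1, 1, 1, 1, 1, 1, 1, 1, 1, 1, 1, 1, 1, 1, 1]

```text
clock: 13.65
position: [511.4, -137.7, 6.5]
eef_rot: [-0.001, 0.707, -0.707, 0.001]
wrist_force: [0.4, -0.0, 0.6]
finger_gap: 85.4
finger_force: 0.0
```

Request:
drive_tool:
  travel:
    - [0, 0, 0]
    - [0, 0, 0]
    - [0, 0, 0]
    - [0, 0, 0]
    - [0, 0, 0]
    - [0, 0, 0]
    - [0, 0, 0]
    - [0, 0, 0]
    - [0, 0, 0]
    - [0, 0, 0]
  turn: [0, 0, 0, 0, 0, 0, 0, 0, 0, 0]
  grip: [0.7, 0.3, 0.3, 0.3, 0.3, 0.3, 0.3, 0.3, 0.3, 0.3]
  newtons: 30

```text
clock: 14.65
position: [509.9, -138.2, 5.0]
eef_rot: [0.0, 0.707, -0.707, 0.0]
wrist_force: [-3.5, 0.2, 5.6]
finger_gap: 41.2
finger_force: 30.2
```

Request:
drive_tool:
  travel:
    - [0, 0, -0.5]
    - [0, 0, -2]
    - [0, 0, -4]
    - [3, 0.3, -5]
    - [6, 0.6, -5]
    - [9, 0.8, -5]
    - [11.5, 1, -5]
    - [12.2, 1, -5]
    - [12.2, 1, -5]
    - [12.2, 1, -4]
    - [12.2, 1, -2]
    - [12.2, 1, -1]
    - [12.2, 1, -0.4]
    - [12.2, 1, -0.2]
    - [12.2, 1, -0.1]
    - [12.2, 1, -0.05]
    - [12.2, 1, -0.05]
    - [12.2, 1, -0.05]
  turn: [0, 0, 0, 0, 0, 0, 0, 0, 0, 0, 0, 0, 0, 0, 0, 0, 0, 0]
  grip: [0.3, 0.3, 0.3, 0.3, 0.3, 0.3, 0.3, 0.3, 0.3, 0.3, 0.3, 0.3, 0.3, 0.3, 0.3, 0.3, 0.3, 0.3]

```text
clock: 16.45
position: [500.2, -260.0, 5.4]
eef_rot: [-0.0, 0.707, -0.707, 0.0]
wrist_force: [-1.1, 0.5, -1.2]
finger_gap: 41.1
finger_force: 30.3
```

Request:
drive_tool:
  travel:
    - [0, 0, 0]
    - [0, 0, 0]
    - [0, 0, 0]
    - [0, 0, 0]
    - [0, 0, 0]
    - [0, 0, 0]
    - [0, 0, -3]
    - [0, 0, -7]
    - [0, 0, -11]
    - [0, 0, -15]
    - [0, 0, -16]
    - [0, 0, -16]
  turn: [0, 0, 0, 0, 0, 0, 0, 0, 0, 0, 0, 0]
  grip: [0.6, 0.9, 1, 1, 1, 1, 1, 1, 1, 1, 1, 1]

```text
clock: 17.65
position: [501.0, -260.2, 167.2]
eef_rot: [-0.001, 0.707, -0.707, 0.002]
wrist_force: [0.4, 1.3, -0.8]
finger_gap: 85.6
finger_force: 0.0
```

```bash
python3 - <<'E'
from h import *
s=status.read_state();print(s["clock"],s["position"],s["joint_positions"])
a=imaging.snapshot("wrist");cv2.imwrite("pics/w4.png",a[:,:,::-1])
print("amber expect",proj("wrist",[(500,-260,95)],s))
s1=imaging.snapshot("side");cv2.imwrite("pics/s4.png",s1[:,:,::-1])
# handle bar line from first wrist view (settled pose at w1)
q=dict(s);q["position"]=np.array([524.8,-32.3,230.6]);q["eef_rot"]=np.array([0,.7075,-.7067,0])
q["eef_rot"]/=np.linalg.norm(q["eef_rot"])
w=cv2.imread("pics/w1.png");h=w[65:178,230:262].astype(int)
g=w.astype(int);mask=(g.max(2)<115)&(abs(g[:,:,2]-g[:,:,0])<25)
rows=range(85,160);c=[]
for r in rows:
    xs=[x for x in range(236,258) if mask[r,x]];c.append((np.mean(xs),r,len(xs)) if xs else (np.nan,r,0))
c=np.array([x for x in c if 3<=x[2]<=14]);print(len(c),c[::12].round(1))
P=onz("wrist",c[:,:2],64,q);k=np.polyfit(P[:,1],P[:,0],1);print("bar x(y)",k,np.polyval(k,-93),"yaw",np.arctan(k[0]))
print(onz("wrist",[(241,177),(251,65)],64,q))
E
```

```text
17.65 [ 501.00836507 -260.15632765  167.20109827] [-1.23091384e-01 -5.95206662e-02 -6.91031922e-02  4.56460382e-04
 -1.55708308e+00  1.23599452e-01]
amber expect [[319.78704129 198.0203784 ]]
69 [[244.4  91.   14. ]
 [243.8 103.   14. ]
 [243.4 115.   13. ]
 [242.8 127.   13. ]
 [242.7 139.    9. ]
 [241.4 151.   10. ]]
bar x(y) [1.08291793e-01 6.18358608e+02] 608.2874714155971 yaw 0.10787142972851323
[[ 615.11968448  -30.12747417   64.        ]
 [ 596.24996718 -151.48192293   64.        ]]
```

```bash
python3 - <<'E'
from h import *
def tri(a,b):
    o,d=ray("scene",[a]);p,e=ray("side",[b]);d=d[0];e=e[0]
    k=np.linalg.lstsq(np.c_[d,-e],p-o,rcond=None)[0];x=o+d*k[0];y=p+e*k[1];return ((x+y)/2).round(1),np.linalg.norm(x-y).round(1)
print(tri((264,197),(398,187)))
a=imaging.snapshot("scene")
f=lambda x,r:cv2.resize(x[r[0]:r[1],r[2]:r[3]],(395,500),interpolation=2)
w1=cv2.imread("pics/s4.png");print(w1.shape)
cv2.imwrite("pics/e.png",np.hstack([f(a[:,:,::-1],(150,310,220,420)),f(w1,(110,290,240,460))]))
go([605.7+17*.9875,-91-17*.157,167],-np.pi-.158)
E
```

```text
(array([489.1,   8.3, 177.1]), np.float64(12.3))
(400, 640, 3)
travel [-16.57 -12.32  -0.44] turn 12.38 cur [ 499.3 -259.5  162.8] yaw -1.57
```

View pics/e.png

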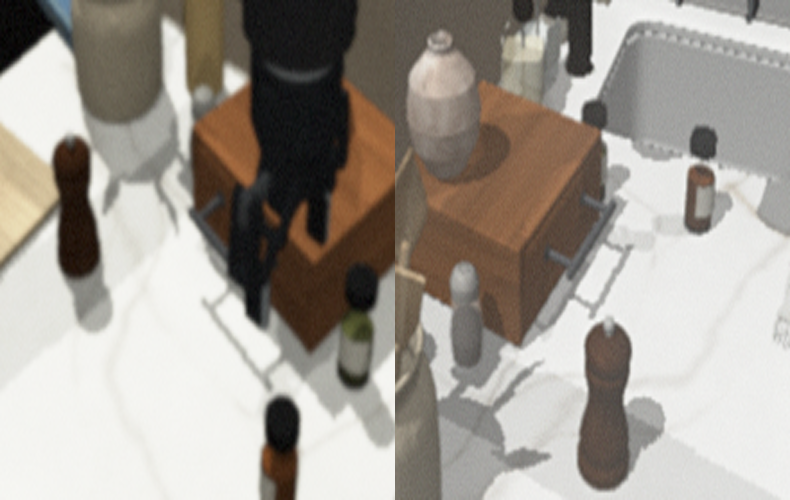

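Both moved items stand upright: the mill at e.png (605,400), the amber jar at (700,190). They are clear of the drawer, and the shaker and green jar have not moved. I'll hook the bar from behind with shut fingers, tool x pointing in the pull direction.

Request:
drive_tool:
  travel:
    - [-3, -2, 0]
    - [-6, -4, 0]
    - [-9, -6, 0]
    - [-12, -9, 0]
    - [-15, -11.5, 0]
    - [-16.45, -12.85, 0]
    - [-16.45, -12.85, 0]
    - [-16.45, -12.85, 0]
    - [-16.45, -12.85, 0]
    - [-16.45, -12.85, 0]
    - [-16.45, -12.85, 0]
    - [-16.45, -12.85, 0]
    - [-16.45, -12.85, 0]
    - [-16.45, -12.85, 0]
    - [-16.45, -12.85, 0]
    - [-16.45, -12.85, 0]
    - [-16.45, -12.85, 0]
  turn: [1, 2, 3, 4, 5, 6, 7, 8, 9, 10, 11, 12, 12.38, 12.38, 12.38, 12.38, 12.38]
  grip: [1, 0.8, 0.5, 0.2, 0, 0, 0, 0, 0, 0, 0, 0, 0, 0, 0, 0, 0]

```text
clock: 19.5
position: [628.3, -95.4, 164.6]
eef_rot: [-0.0, 0.078, 0.997, -0.0]
wrist_force: [-0.3, -0.6, 0.8]
finger_gap: 0.3
finger_force: 0.0
```

```bash
python3 - <<'E'
from h import *
s=status.read_state();print(s["clock"],s["joint_positions"].round(2),s["finger_gap"])
go([628.5,-95.5,150],-np.pi-.158)
a=imaging.snapshot("wrist");cv2.imwrite("pics/w5.png",a[:,:,::-1])
for P in [(615,-30,62),(596.5,-151.5,62),(645.5,-97.5,89),(648,-99,100)]:print(proj("wrist",[P],s).round())
# tip pixel of shut fingers
c=imaging.get_calibration("wrist");W=np.linalg.inv(c["T_tool_cam"]);r=cv2.Rodrigues(W[:3,:3])[0]
for z in(0,-20,-30,-40,-50):print(z,cv2.projectPoints(np.float64([[11,0,z],[-11,0,z]]),r,W[:3,3],c["camera_matrix"],c["distortion"])[0][:,0].round().tolist())
g=a.max(2);print([(y,int(g[y,318])) for y in range(190,290,4)])
E
```

```text
19.5 [ 0.16  0.13  0.12  0.   -1.56 -1.89] 0.26231430351006085
travel [-0.02 -0.01  1.46] turn 45.01 cur [628.3 -95.4 164.6] yaw 2.985
[[383. 166.]]
[[252. 166.]]
[[317. 216.]]
[[316. 223.]]
0 [[316.0, 214.0], [316.0, 246.0]]
-20 [[316.0, 226.0], [316.0, 261.0]]
-30 [[316.0, 233.0], [316.0, 270.0]]
-40 [[316.0, 241.0], [316.0, 280.0]]
-50 [[316.0, 250.0], [316.0, 291.0]]
[(190, 152), (194, 150), (198, 72), (202, 67), (206, 65), (210, 66), (214, 69), (218, 98), (222, 84), (226, 148), (230, 149), (234, 144), (238, 133), (242, 23), (246, 21), (250, 23), (254, 22), (258, 7), (262, 17), (266, 20), (270, 21), (274, 24), (278, 32), (282, 29), (286, 23)]
```

View pics/w5.png

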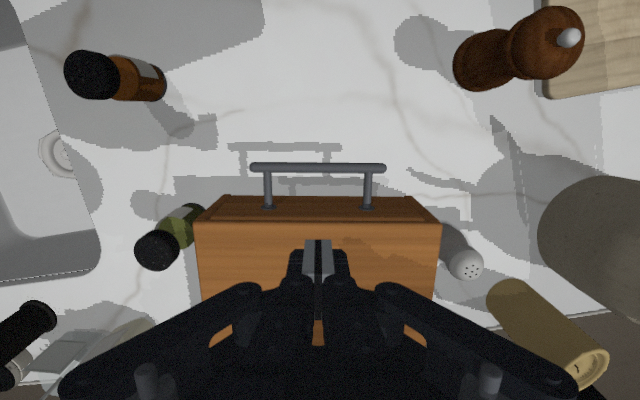

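Wrist view: bar ends at (252,167) and (384,167), level in the image, so the yaw and handle position are right. The shut fingertips at y=240 confirm the 39 mm tip offset. Lowering behind the bar.

Request:
drive_tool:
  travel:
    - [0, 0, 4]
    - [0, 0, 8]
    - [0, 0, 11]
    - [0, 0, 12]
    - [0, 0, 12]
    - [0, 0, 12.5]
    - [0, 0, 13]
    - [0, 0, 13.5]
    - [0, 0, 14]
    - [0, 0, 14]
    - [0, 0, 14]
  turn: [0, 0, 0, 0, 0, 0, 0, 0, 0, 0, 0]
  grip: [0, 0, 0, 0, 0, 0, 0, 0, 0, 0, 0]

```text
clock: 20.65
position: [628.4, -95.4, 24.9]
eef_rot: [-0.0, 0.079, 0.997, -0.0]
wrist_force: [-0.7, -0.1, 0.2]
finger_gap: -0.0
finger_force: 0.0
```

Request:
drive_tool:
  travel:
    - [0, 0, 0.4]
    - [0, 0, 0.8]
    - [0, 0, 1.2]
    - [0, 0, 1.2]
    - [0, 0, 1.2]
    - [0.4, 0, 1.2]
    - [0.8, 0, 1.2]
    - [1.2, 0, 1.2]
    - [1.6, 0, 1.2]
    - [2, 0, 1.2]
    - [2, 0, 1.2]
  turn: [0, 0, 0, 0, 0, 0, 0, 0, 0, 0, 0]
  grip: [0, 0, 0, 0, 0, 0, 0, 0, 0, 0, 0]

```text
clock: 21.75
position: [608.0, -92.1, 13.1]
eef_rot: [-0.0, 0.078, 0.997, -0.0]
wrist_force: [-0.8, 0.9, 0.3]
finger_gap: -0.1
finger_force: 0.0
```

Request:
drive_tool:
  travel:
    - [0.5, 0, 0]
    - [1, 0, 0]
    - [1.5, 0, 0]
    - [2, 0, 0]
  turn: [0, 0, 0, 0]
  grip: [0, 0, 0, 0]

```text
clock: 22.15
position: [588.7, -88.9, 13.1]
eef_rot: [0.0, 0.079, 0.997, 0.0]
wrist_force: [2.2, 1.0, -0.2]
finger_gap: 0.1
finger_force: 1.1
```

```bash
python3 - <<'E'
from h import *
a=imaging.snapshot("scene");b=imaging.snapshot("side");w=imaging.snapshot("wrist");s=status.read_state()
cv2.imwrite("pics/sc6.png",a[:,:,::-1]);cv2.imwrite("pics/si6.png",b[:,:,::-1]);cv2.imwrite("pics/w6.png",w[:,:,::-1])
b0=cv2.imread("pics/s4.png")[:,:,::-1]
# handle end colour near closed left bar end and predicted bar if moved d
u=np.array([-.9875,.157]);n=np.array([.157,.9875])
for d in(0,20,30,40):
    L=np.array([606,-91.5])+u*d+n*57
    p=proj("side",[(*L,66)],s)[0].round().astype(int);print(d,p,b[p[1]-1:p[1]+2,p[0]-2:p[0]+3].mean((0,1)).round(),b0[p[1]-1:p[1]+2,p[0]-2:p[0]+3].mean((0,1)).round())
g=w.max(2);print("wrist col 270",[(y,int(g[y,270])) for y in range(140,250,4)])
print([proj("wrist",[(*(np.array([606,-91.5])+u*d),66)],s).round().tolist() for d in(0,20,30,40)])
E
```

```text
0 [338 207] [74. 69. 65.] [98. 98. 97.]
20 [346 209] [89. 84. 82.] [210. 210. 208.]
30 [350 211] [115. 114. 114.] [237. 237. 236.]
40 [355 212] [107. 106. 105.] [224. 224. 222.]
wrist col 270 [(140, 190), (144, 193), (148, 191), (152, 190), (156, 189), (160, 188), (164, 141), (168, 140), (172, 140), (176, 140), (180, 140), (184, 139), (188, 141), (192, 141), (196, 140), (200, 140), (204, 141), (208, 141), (212, 139), (216, 140), (220, 142), (224, 143), (228, 38), (232, 45), (236, 54), (240, 60), (244, 54), (248, 50)]
[[[316.0, 307.0]], [[316.0, 270.0]], [[316.0, 251.0]], [[316.0, 230.0]]]
```

Resistance is 2.2 N and the bar follows. Pulling on towards the stop.

Request:
drive_tool:
  travel:
    - [1, 0, 0]
    - [2, 0, 0]
    - [3, 0, 0]
    - [4, 0, 0]
    - [5, 0, 0]
    - [6, 0, 0]
    - [7, 0, 0]
    - [8, 0, 0]
    - [9, 0, 0]
    - [9.5, 0, 0]
    - [10, 0, 0]
    - [10.3, 0, 0]
    - [10.6, 0, 0]
  turn: [0, 0, 0, 0, 0, 0, 0, 0, 0, 0, 0, 0, 0]
  grip: [0, 0, 0, 0, 0, 0, 0, 0, 0, 0, 0, 0, 0]

```text
clock: 23.6
position: [484.2, -72.5, 13.0]
eef_rot: [0.0, 0.079, 0.997, -0.0]
wrist_force: [1.9, 1.0, -0.4]
finger_gap: 0.3
finger_force: 1.1
```

Request:
drive_tool:
  travel:
    - [0.2, 0, 0]
    - [0.4, 0, 0]
    - [0.6, 0, 0]
    - [0.8, 0, 0]
  turn: [0, 0, 0, 0]
  grip: [0, 0, 0, 0]

```text
clock: 24.0
position: [476.3, -71.2, 13.0]
eef_rot: [0.0, 0.079, 0.997, -0.0]
wrist_force: [2.7, 0.7, 0.2]
finger_gap: 0.1
finger_force: 1.1
```

Request:
drive_tool:
  travel:
    - [0.1, 0, 0]
    - [0.2, 0, 0]
    - [0.3, 0, 0]
  turn: [0, 0, 0]
  grip: [0, 0, 0]

```text
clock: 24.3
position: [475.4, -71.0, 13.3]
eef_rot: [0.002, 0.078, 0.997, -0.0]
wrist_force: [13.8, -3.5, -8.1]
finger_gap: -0.1
finger_force: 7.6
```

Request:
drive_tool:
  travel:
    - [0.1, 0, 0]
    - [0.2, 0, 0]
    - [0.3, 0, 0]
  turn: [0, 0, 0]
  grip: [0, 0, 0]

```text
clock: 24.6
position: [475.5, -70.8, 13.5]
eef_rot: [0.006, 0.078, 0.997, 0.0]
wrist_force: [28.9, -10.3, -18.4]
finger_gap: -0.1
finger_force: 15.4
```

Stop reached: the force rises while the position holds. Backing off, lifting out and looking over the timer.

Request:
drive_tool:
  travel:
    - [-0.6, 0, 0]
    - [-1.2, 0, 0]
    - [-1.2, 0, 0]
    - [-1.2, 0, -1]
    - [-1.2, 0, -3]
    - [-1.2, 0, -7]
    - [-1.2, 0, -12]
    - [-4, 0, -15]
    - [-8, 0, -15.2]
    - [-11.5, 0, -15.2]
    - [-11.5, 0, -15.2]
    - [-11.5, 0, -15.2]
    - [-11.5, 0, -15.2]
    - [-11.5, 0, -15.2]
  turn: [0, 0, 0, 0, 0, 0, 0, 0, 0, 0, 0, 0, 0, 0]
  grip: [0, 0, 0, 0, 0, 0, 0.3, 0.6, 1, 1, 1, 1, 1, 1]

```text
clock: 26.0
position: [583.5, -88.2, 166.2]
eef_rot: [0.001, 0.078, 0.997, 0.0]
wrist_force: [0.4, -0.1, 0.7]
finger_gap: 85.2
finger_force: 0.0
```

```bash
python3 - <<'E'
from h import *
s=status.read_state();print(s["clock"],s["position"])
a=imaging.snapshot("wrist");cv2.imwrite("pics/w7.png",a[:,:,::-1])
g=a.max(2);m=((g<60)*255).astype(np.uint8);m=cv2.morphologyEx(m,cv2.MORPH_OPEN,np.ones((7,7)))
n,l,st,c=cv2.connectedComponentsWithStats(m)
for i in range(1,n):
    if st[i,4]>250:print(st[i],c[i].round())
u=np.array([-.9875,.157]);T=np.array([745.7,-114])+u*165
print("expect timer",proj("wrist",[(*T,78),(*T,60)],s).round())
# drawer front top edge check: expected at d=150
F=np.array([647,-98.3])+u*150
print("front edge",proj("wrist",[(*F,89),(*(F-u*16),89)],s).round())
print([(y,a[y,270].tolist()) for y in range(60,330,7)])
E
```

```text
26.0 [583.51420603 -88.1601556  166.18084988]
[ 447   80   69   54 3036] [482. 107.]
[  77  110   53   44 1916] [103. 131.]
[146 122  26  22 427] [158. 133.]
[ 270  154   55   54 2369] [296. 181.]
[192 240  19  24 310] [201. 252.]
[    0   252   629   148 46609] [303. 352.]
expect timer [[316. 193.]
 [316. 188.]]
front edge [[316.  94.]
 [316. 115.]]
[(60, [209, 208, 208]), (67, [209, 209, 210]), (74, [211, 211, 211]), (81, [191, 192, 191]), (88, [159, 161, 160]), (95, [94, 74, 58]), (102, [151, 107, 61]), (109, [153, 107, 62]), (116, [174, 146, 104]), (123, [183, 156, 112]), (130, [181, 154, 109]), (137, [175, 149, 107]), (144, [151, 124, 87]), (151, [155, 128, 90]), (158, [148, 122, 87]), (165, [165, 136, 97]), (172, [63, 57, 44]), (179, [19, 22, 26]), (186, [19, 18, 18]), (193, [186, 161, 123]), (200, [209, 180, 133]), (207, [209, 179, 133]), (214, [205, 177, 129]), (221, [156, 129, 90]), (228, [143, 120, 84]), (235, [152, 127, 85]), (242, [151, 125, 88]), (249, [151, 128, 89]), (256, [141, 116, 82]), (263, [95, 76, 51]), (270, [148, 103, 62]), (277, [153, 109, 64]), (284, [147, 103, 61]), (291, [152, 109, 64]), (298, [150, 105, 64]), (305, [156, 111, 65]), (312, [156, 110, 63]), (319, [151, 103, 59]), (326, [158, 114, 70])]
```

```bash
python3 - <<'E'
from h import *
s=status.read_state();print(s["position"])
a=cv2.imread("pics/w7.png")[150:215,262:335];g=a.max(2);m=(g<70).astype(np.uint8)
c=max(cv2.findContours(m,0,2)[0],key=cv2.contourArea);e=cv2.fitEllipse(c);print(e)
uv=np.array(e[0])+[262,150]
for z in(60,78):
    P=onz("wrist",[uv],z,s)[0];print(z,P.round(1));R,_=axes(s);print("tool-frame offset",((R.T@(P-s["position"]))/10).round(2))
    d=P[:2]-[745.7,-114];print("unit",d@[.9875,-.157],d@[.157,.9875])
E
```

```text
[583.57227209 -88.1139404  166.16435866]
((34.185115814208984, 30.778953552246094), (53.697391510009766, 55.39650344848633), 110.82192993164062)
60 [ 572.9 -106.2   60. ]
tool-frame offset [ 0.79 -1.96 10.61]
unit -171.90921956426408 -19.464600377877296
78 [ 569.  -104.3   78. ]
tool-frame offset [ 1.21 -1.83  8.81]
unit -176.05544047479378 -18.171102376574474
```

Request:
drive_tool:
  travel:
    - [0.9, -1.9, 0]
    - [0.9, -1.9, 2]
    - [0.9, -1.9, 5]
    - [0.9, -1.9, 8]
    - [0.9, -1.9, 11]
    - [0.9, -1.9, 13]
    - [0.9, -1.9, 14.5]
    - [0.9, -1.9, 15.5]
    - [0.9, -1.9, 16]
    - [0.9, -1.9, 16]
  turn: [0, 0, 0, 0, 0, 0, 0, 0, 0, 0]
  grip: [1, 1, 1, 1, 1, 1, 1, 1, 1, 1]

```text
clock: 27.05
position: [572.1, -105.8, 5.1]
eef_rot: [0.0, 0.079, 0.997, -0.0]
wrist_force: [-0.3, 0.2, -0.0]
finger_gap: 85.3
finger_force: 0.0
```

```bash
python3 - <<'E'
from h import *
s=status.read_state();print(s["position"],s["wrist_force"],s["joint_positions"].round(2))
a=imaging.snapshot("wrist");cv2.imwrite("pics/w8.png",a[:,:,::-1])
g=a.max(2)
for y in(180,190,200,215,230,240,250): print(y,g[y,180:460:8].tolist())
E
```

```text
[ 572.1274349  -105.78771361    5.07058188] [-0.31377472  0.18783412 -0.02830858] [ 0.16  0.06 -0.25  0.   -1.26 -1.89]
180 [88, 116, 129, 127, 142, 124, 124, 124, 120, 119, 121, 117, 118, 121, 121, 119, 122, 172, 185, 183, 183, 184, 184, 185, 184, 184, 184, 187, 184, 185, 186, 187, 186, 184, 186]
190 [89, 92, 133, 132, 150, 153, 156, 157, 156, 158, 157, 158, 159, 158, 157, 156, 156, 157, 145, 150, 148, 146, 151, 205, 206, 205, 208, 207, 209, 208, 209, 209, 209, 210, 212]
200 [89, 92, 135, 135, 159, 158, 161, 159, 159, 159, 161, 161, 161, 162, 162, 164, 159, 154, 160, 163, 164, 159, 161, 215, 217, 216, 216, 216, 216, 216, 216, 216, 215, 216, 217]
215 [90, 91, 125, 123, 148, 148, 150, 150, 148, 148, 149, 149, 152, 119, 124, 104, 114, 114, 108, 106, 105, 95, 155, 158, 213, 213, 213, 214, 214, 215, 214, 214, 214, 213, 214]
230 [88, 89, 143, 142, 141, 167, 167, 166, 168, 166, 167, 111, 116, 31, 24, 18, 16, 14, 21, 17, 19, 97, 99, 153, 214, 213, 215, 215, 214, 214, 213, 214, 215, 214, 214]
240 [91, 87, 139, 137, 199, 218, 217, 164, 163, 164, 164, 33, 21, 20, 18, 27, 28, 27, 27, 18, 22, 26, 16, 91, 219, 222, 220, 220, 222, 221, 220, 221, 220, 221, 220]
250 [84, 90, 150, 197, 176, 187, 216, 161, 163, 140, 75, 34, 24, 21, 23, 23, 7, 22, 28, 26, 21, 18, 25, 12, 204, 219, 219, 219, 219, 172, 179, 218, 218, 218, 218]
```

Timer centred at column ~315 between the open fingers. Going down to its base and gripping.

Request:
drive_tool:
  travel:
    - [0, 0, 0.8]
    - [0, 0, 1.6]
    - [0, 0, 2.2]
    - [0, 0, 2.4]
    - [0, 0, 2.4]
    - [0, 0, 2.4]
    - [0, 0, 2.4]
    - [0, 0, 2.4]
    - [0, 0, 2.4]
    - [0, 0, 2.4]
    - [0, 0, 2.4]
    - [0, 0, 2.4]
  turn: [0, 0, 0, 0, 0, 0, 0, 0, 0, 0, 0, 0]
  grip: [1, 1, 1, 1, 1, 0.8, 0.6, 0.5, 0.5, 0.5, 0.5, 0.5]
  newtons: 30

```text
clock: 28.3
position: [572.6, -105.8, -18.3]
eef_rot: [0.001, 0.079, 0.997, -0.0]
wrist_force: [-0.4, -1.4, 5.9]
finger_gap: 58.1
finger_force: 32.9
```

Request:
drive_tool:
  travel:
    - [0, 0, -0.4]
    - [0, 0, -1.5]
    - [0, 0, -4]
    - [0, 0, -7]
    - [0, 0, -10]
    - [0, 0, -13]
    - [0, 0, -16]
    - [0, 0, -16.5]
    - [1, 3, -16.5]
    - [2, 6, -16.5]
    - [3.2, 9.5, -16.5]
    - [4.5, 13, -16.5]
    - [5.8, 17, -16.5]
    - [7, 21, -16.5]
    - [8.4, 25, -16.5]
    - [9.8, 29, -16.5]
    - [11, 32, -16.5]
    - [12, 35, -16.5]
    - [12.5, 36.1, -16.5]
    - [12.5, 36.1, -16.5]
  turn: [0, 0, 0, 0, 0, 0, 0, 0, 0, 0, 0, 0, 0, 0, 0, 0, 0, 0, 0, 0]
  grip: [0.5, 0.5, 0.5, 0.5, 0.5, 0.5, 0.5, 0.5, 0.5, 0.5, 0.5, 0.5, 0.5, 0.5, 0.5, 0.5, 0.5, 0.5, 0.5, 0.5]

```text
clock: 30.3
position: [504.2, 271.6, 144.8]
eef_rot: [-0.001, 0.078, 0.997, -0.001]
wrist_force: [0.0, -0.9, -0.9]
finger_gap: 58.2
finger_force: 32.7
```

Request:
drive_tool:
  travel:
    - [0, 0, 3]
    - [0, 0, 6]
    - [0, 0, 9]
    - [0, 0, 12]
    - [0, 0, 14]
    - [0, 0, 15]
    - [0, 0, 15.5]
    - [0, 0, 15.5]
    - [0, 0, 15.5]
  turn: [0, 0, 0, 0, 0, 0, 0, 0, 0]
  grip: [0.5, 0.5, 0.5, 0.5, 0.5, 0.5, 0.5, 0.5, 0.5]

```text
clock: 31.2
position: [506.0, 270.8, -7.7]
eef_rot: [0.001, 0.079, 0.997, 0.001]
wrist_force: [-0.1, -0.5, -1.5]
finger_gap: 57.9
finger_force: 32.8
```

Request:
drive_tool:
  travel:
    - [0, 0, 0.4]
    - [0, 0, 0.8]
    - [0, 0, 1.1]
    - [0, 0, 1.2]
    - [0, 0, 1.3]
    - [0, 0, 1.3]
    - [0, 0, 1.3]
  turn: [0, 0, 0, 0, 0, 0, 0]
  grip: [0.5, 0.5, 0.5, 0.5, 0.5, 0.5, 0.5]

```text
clock: 31.9
position: [505.3, 270.5, -22.0]
eef_rot: [0.0, 0.079, 0.997, -0.0]
wrist_force: [1.0, -0.1, -0.2]
finger_gap: 57.8
finger_force: 32.8
```

Request:
drive_tool:
  travel:
    - [0, 0, 0.05]
    - [0, 0, 0.1]
    - [0, 0, 0.15]
    - [0, 0, 0.15]
  turn: [0, 0, 0, 0]
  grip: [0.5, 0.5, 0.5, 0.5]

```text
clock: 32.3
position: [505.2, 270.5, -23.6]
eef_rot: [0.0, 0.079, 0.997, -0.0]
wrist_force: [-0.8, -0.9, -1.1]
finger_gap: 58.1
finger_force: 32.8
```

Request:
drive_tool:
  travel:
    - [0, 0, 0.05]
    - [0, 0, 0.1]
    - [0, 0, 0.1]
  turn: [0, 0, 0]
  grip: [0.5, 0.5, 0.5]

```text
clock: 32.6
position: [505.3, 270.5, -23.6]
eef_rot: [0.0, 0.078, 0.997, -0.0]
wrist_force: [-3.3, -0.6, 4.7]
finger_gap: 58.0
finger_force: 33.5
```

```bash
python3 - <<'E'
from h import *
f=[]
for i in range(4): imaging.snapshot("side"); f.append(status.read_state()["wrist_force"][2])
print(f,status.read_state()["position"])
E
```

```text
[np.float64(5.550634264557388), np.float64(5.112523170507682), np.float64(5.540014293568917), np.float64(5.248445597290339)] [505.33705584 270.49013474 -23.64490028]
```

Contact at 5 N on the board. Releasing slowly and retreating.

Request:
drive_tool:
  travel:
    - [0, 0, 0]
    - [0, 0, 0]
    - [0, 0, 0]
    - [0, 0, 0]
    - [0, 0, 0]
    - [0, 0, 0]
    - [0, 0, 0]
    - [0, 0, -1]
    - [0, 0, -3]
    - [0, 0, -6]
    - [0, 0, -10]
    - [0, 0, -14]
    - [0, 0, -18]
    - [0, 0, -18]
    - [0, 0, -18]
    - [0, 0, -18]
  turn: [0, 0, 0, 0, 0, 0, 0, 0, 0, 0, 0, 0, 0, 0, 0, 0]
  grip: [0.7, 0.8, 0.9, 1, 1, 1, 1, 1, 1, 1, 1, 1, 1, 1, 1, 1]

```text
clock: 34.4
position: [504.8, 270.3, 154.6]
eef_rot: [-0.001, 0.079, 0.997, -0.0]
wrist_force: [-0.5, 0.2, -1.1]
finger_gap: 85.4
finger_force: 0.0
```

```bash
python3 - <<'E'
from h import *
s=status.read_state();w=imaging.snapshot("wrist");a=imaging.snapshot("scene");b=imaging.snapshot("side")
for n,x in(("w9",w),("sc9",a),("si9",b)):cv2.imwrite(f"pics/{n}.png",x[:,:,::-1])
g=w.max(2);m=(g<70).astype(np.uint8)*255;m=cv2.morphologyEx(m,cv2.MORPH_OPEN,np.ones((7,7)));n,l,st,c=cv2.connectedComponentsWithStats(m)
for i in range(1,n):
    if st[i,4]>400:print(st[i],c[i].round())
print("timer expect",proj("wrist",[(505,270,62),(505,270,73)],s).round())
# drawer: front outer-edge rows along a scene/side scan vs model, d=150
u=np.array([-.9875,.157]);k=np.array([.157,.9875]);O=np.array([606,-91.5])
for d in(140,150):
    for t in(-57,57):
        print(d,t,"bar end scene",proj("scene",[(*(O+u*d+k*t),62)],s).round().tolist())
h=cv2.cvtColor(a,cv2.COLOR_RGB2GRAY);e=proj("scene",[(*(O+u*150+k*t),62) for t in(-20,0,20)],s).round().astype(int)
for x,y in e:print((x,y),h[y-10:y+11,x].tolist())
# upright objects: diff scene vs s4 for amber, mill etc (side)
b0=cv2.imread("pics/s4.png")[:,:,::-1]
for nm,P in(("mill",(535,90,60)),("amber",(500,-260,50)),("salt",(727,34,45))):
    x,y=proj("side",[P],s)[0].round().astype(int);d=cv2.absdiff(b,b0).max(2)[y-15:y+16,x-12:x+13];print(nm,(d>60).mean().round(3))
a0=cv2.imread("pics/scene0.png")[:,:,::-1];x,y=proj("scene",[(660,-253,48)],s)[0].round().astype(int);d=cv2.absdiff(a,a0).max(2)[y-15:y+16,x-8:x+9];print("green",(d>60).mean())
print(s["wrist_force"])
E
```

```text
[     7      0    633    400 102071] [445. 251.]
[ 290  165   56   54 2436] [318. 191.]
[ 132  204   58   58 1981] [161. 231.]
timer expect [[316. 193.]
 [316. 196.]]
140 -57 bar end scene [[300.0, 273.0]]
140 57 bar end scene [[270.0, 245.0]]
150 -57 bar end scene [[296.0, 275.0]]
150 57 bar end scene [[266.0, 247.0]]
(np.int64(286), np.int64(265)) [126, 154, 171, 171, 162, 147, 124, 103, 88, 77, 72, 98, 147, 194, 221, 229, 220, 202, 192, 206, 229]
(np.int64(281), np.int64(260)) [103, 134, 145, 145, 129, 124, 118, 106, 91, 81, 82, 99, 134, 175, 208, 231, 241, 244, 244, 244, 245]
(np.int64(275), np.int64(256)) [98, 138, 161, 159, 139, 118, 96, 86, 82, 101, 145, 195, 225, 234, 239, 241, 240, 237, 237, 236, 236]
mill 0.048
amber 0.063
salt 0.0
green 0.0
[-0.52626797  0.20884715 -1.13628523]
```

```bash
python3 - <<'E'
from h import *
s=status.read_state()
def pose(p):
    q=dict(s);q["position"]=np.array(p);y=2.9836;q["eef_rot"]=np.array([0,np.cos(y/2),np.sin(y/2),0]);return q
for n,p,lo,hi in(("w5",(628.3,-95.4,164.6),155,180),("w7",(583.55,-88.13,166.17),30,90)):
    g=cv2.imread(f"pics/{n}.png").max(2).astype(float)
    pr=g[:,300:330].mean(1);print(n,[(i,int(pr[i])) for i in range(lo,hi)])
    q=pose(p)
    for r in range(lo,hi,5):
        P=onz("wrist",[(316,r)],62,q)[0];print(r,((P[:2]-[745.7,-114])@[.9875,-.157]).round(1),end="; ")
    print()
E
```

```text
w5 [(155, 191), (156, 192), (157, 193), (158, 190), (159, 190), (160, 190), (161, 183), (162, 129), (163, 59), (164, 71), (165, 81), (166, 88), (167, 93), (168, 94), (169, 93), (170, 87), (171, 80), (172, 104), (173, 167), (174, 188), (175, 183), (176, 169), (177, 127), (178, 128), (179, 127)]
155 -152.1; 160 -147.5; 165 -142.8; 170 -138.0; 175 -133.2; 
w7 [(30, 206), (31, 206), (32, 206), (33, 206), (34, 206), (35, 206), (36, 206), (37, 207), (38, 206), (39, 206), (40, 206), (41, 155), (42, 79), (43, 85), (44, 90), (45, 96), (46, 100), (47, 101), (48, 95), (49, 91), (50, 86), (51, 79), (52, 72), (53, 58), (54, 146), (55, 194), (56, 191), (57, 192), (58, 193), (59, 194), (60, 195), (61, 197), (62, 198), (63, 198), (64, 198), (65, 198), (66, 199), (67, 200), (68, 201), (69, 200), (70, 198), (71, 198), (72, 198), (73, 199), (74, 199), (75, 200), (76, 200), (77, 201), (78, 200), (79, 200), (80, 196), (81, 187), (82, 166), (83, 145), (84, 140), (85, 135), (86, 135), (87, 135), (88, 135), (89, 135)]
30 -302.9; 35 -299.0; 40 -295.1; 45 -291.2; 50 -287.3; 55 -283.3; 60 -279.3; 65 -275.3; 70 -271.3; 75 -267.2; 80 -263.1; 85 -258.9;
```

```bash
python3 -c "
from workcell import job;print(job.finish_job())"
```

```text
the job is handed in; nothing more can be done
None
```

The timer stands upright near the middle of the chopping board, the drawer is out at its stop (about 148–150 mm by the camera), the mill and brown jar stand upright clear of it, the shaker and green jar are untouched, and the job is handed in at about 35 s.

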